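# Unload the latched specimen drawer

### The job

Take the release pin from its stand and reach through the small hole in the top of the blue specimen oven to trip the hidden latch, so that the drawer springs out. The metal plates lie flush in close-fitting nests: press the end of each plate nearest the drawer's front so that its other end tips up, then take every plate out and lay them all side by side, flat on the floor of the open wooden box. To finish, push the empty drawer home until its latch catches, with the pin standing in its stand again.

Things in the scene. Friction and masses are not known exactly. Their poses are not given: they have to be found in the camera images.
- oven: Fixed blue sheet-metal housing of the specimen oven, 170 (x) x 272 (y) x 85 mm high. Origin on the work surface at the middle of the foot of its front face; its own x points from the front to the back (away from the robot), y to its left, z up. The drawer comes out of the front, toward the oven's -x.
- hole (a point): Centre of the mouth of the round access hole, 14 mm across, in the oven's flat top (85 mm above the work surface, sheet 6 mm thick); 90 mm behind the front face and 40 mm left (+y) of the oven's middle. Go straight down. The latch's pad, 22 mm square, lies 23 mm below the mouth, centred under the hole.
- latch (a joint): How far the latch pad under the hole has been pushed down: 0 at rest (up), at most 0.012 m. A spring takes it back up; it resists with 3 to 7 N plus some friction. From about 0.008 it lets go of the drawer.
- drawer (a joint): How far the drawer is out: about 0 latched, 0.12 m fully out. Unlatched, a damped spring (3 to 6 N) drives it out in about a second and keeps it there. To shut it push its front face straight back (up to about 15 N) until it reads about -0.003 (stop at -0.005); the latch then catches by itself and holds it at about 0.
- drawer_front (a point): Middle of the drawer's flat front face (258 mm wide, from 4 to 52 mm above the work surface), this point 30 mm above the work surface. Moves with the drawer; axes as the oven's.
- nest0 (a point): Centre of the drawer's right (-y) nest, at the level of the drawer's flat rim, 52 mm above the work surface; nests are 80 mm apart along the oven's y. Moves with the drawer, axes as the oven's. Pocket 74 (x) x 44 (y) mm; a plate in it is flush with the rim. With the drawer fully out the flat rim goes on 32 mm behind the pocket, up to the oven's front face.
- nest1 (a point): Centre of the drawer's middle nest, at the level of the drawer's flat rim, 52 mm above the work surface; nests are 80 mm apart along the oven's y. Moves with the drawer, axes as the oven's. Pocket 74 (x) x 44 (y) mm; a plate in it is flush with the rim. With the drawer fully out the flat rim goes on 32 mm behind the pocket, up to the oven's front face.
- nest2 (a point): Centre of the drawer's left (+y) nest, at the level of the drawer's flat rim, 52 mm above the work surface; nests are 80 mm apart along the oven's y. Moves with the drawer, axes as the oven's. Pocket 74 (x) x 44 (y) mm; a plate in it is flush with the rim. With the drawer fully out the flat rim goes on 32 mm behind the pocket, up to the oven's front face.
- rocker0 (a joint): Slope of the rocking floor of nest 0, 0 (level) to 0.42 rad (front end down, rear end up). Stays where it is left. Its y axis lies 10 mm from the nest's centre toward the drawer's front. 4 to 6 N down on a plate 7 mm from its front end lowers that end, by up to 10 mm, and raises the rear end until its underside is about 12 mm above the rim.
- rocker1 (a joint): Slope of the rocking floor of nest 1, 0 (level) to 0.42 rad (front end down, rear end up). Stays where it is left. Its y axis lies 10 mm from the nest's centre toward the drawer's front. 4 to 6 N down on a plate 7 mm from its front end lowers that end, by up to 10 mm, and raises the rear end until its underside is about 12 mm above the rim.
- rocker2 (a joint): Slope of the rocking floor of nest 2, 0 (level) to 0.42 rad (front end down, rear end up). Stays where it is left. Its y axis lies 10 mm from the nest's centre toward the drawer's front. 4 to 6 N down on a plate 7 mm from its front end lowers that end, by up to 10 mm, and raises the rear end until its underside is about 12 mm above the rim.
- plate0: Loose plain steel plate, 70 (x) x 40 (y) x 6 (z) mm, 130 g. Origin at its centre. At the start, if present, it lies flush in one of the nests, hidden in the shut drawer, its long side along the oven's x. Absent in some starts (None from the start on).
- plate1: Loose plain brass plate, 70 (x) x 40 (y) x 6 (z) mm, 140 g. Origin at its centre. At the start, if present, it lies flush in one of the nests, hidden in the shut drawer, its long side along the oven's x. Absent in some starts (None from the start on).
- plate2: Loose plain copper plate, 70 (x) x 40 (y) x 6 (z) mm, 145 g. Origin at its centre. At the start, if present, it lies flush in one of the nests, hidden in the shut drawer, its long side along the oven's x. Absent in some starts (None from the start on).
- pin: Loose release pin, standing upright in its stand: a steel shaft 7 mm thick and 55 mm long, with a wooden handle above it, 18 x 18 mm square and 42 mm tall (from 55 to 97 mm above the tip), sides along its own x and y. Origin at the tip of the shaft, z up along the pin.
- stand: Fixed dark wooden block, 60 x 60 x 62 mm high, for the pin. Origin at the centre of its underside.
- stand_hole (a point): Centre of the mouth of the stand's hole, 62 mm above the work surface; hole 15 mm across and 58 mm deep. With the pin in it, the foot of the handle rests on the block's top and the tip is 55 mm below this point.
- box: Loose open wooden box, outside 270 (x) x 110 (y) x 20 mm high, walls and floor 4 mm thick, 0.6 kg. Origin at the centre of its underside. Three plates fit in it side by side with their long sides across it (along its y).
- box_in (a point): Centre of the box's inner floor, 4 mm above its underside; axes as the box's.
- reagent: Bystander: glass reagent bottle, 60 mm across, 130 mm tall. Leave alone. Origin at the centre of its underside.
- beaker: Bystander: glass beaker, 68 mm across, 85 mm tall. Leave alone. Origin at the centre of its underside.
- stopwatch: Bystander: black stopwatch lying flat, 54 mm across, 14 mm thick. Leave alone. Origin at the centre of its underside.
There are look-alikes about, which are no part of the job. Leave any purple or red look-alike of the stand alone.

How it is judged:
On the way, in this order (a step that is already met when the one before it is completed fails the run):
1. the pin, through the hole, presses the latch down (value of joint latch above 0.006 m and contact force between pin and latch above 0.5 N), for 0.02 s.
2. the drawer has sprung out (value of joint drawer above 0.1 m), for 0.2 s.
3. every plate lies flat on the floor of the box (x of plate0 in the frame of box_in between -0.131 and 0.131 m and y of plate0 in the frame of box_in between -0.051 and 0.051 m and z of plate0 in the frame of box_in between 0 and 0.006 m and angle between the z axis of each of plate0, plate1, plate2 and the z axis of box, either way round below 0.1 rad and x of plate1 in the frame of box_in between -0.131 and 0.131 m and y of plate1 in the frame of box_in between -0.051 and 0.051 m and z of plate1 in the frame of box_in between 0 and 0.006 m and x of plate2 in the frame of box_in between -0.131 and 0.131 m and y of plate2 in the frame of box_in between -0.051 and 0.051 m and z of plate2 in the frame of box_in between 0 and 0.006 m and value of joint drawer above 0.06 m), for 0.2 s.
At the end, for the whole second after the job is handed in: Every plate lies flat on the box's floor (within 0.1 rad, none on another); the pin stands in its stand (tip within 9 mm of the axis and 50 mm or more below the mouth, upright within 0.15 rad); drawer less than 6 mm out, latch up within 3 mm; all at rest (x of plate0 in the frame of box_in between -0.131 and 0.131 m and y of plate0 in the frame of box_in between -0.051 and 0.051 m and z of plate0 in the frame of box_in between 0 and 0.006 m and angle between the z axis of each of plate0, plate1, plate2 and the z axis of box, either way round below 0.1 rad and x of plate1 in the frame of box_in between -0.131 and 0.131 m and y of plate1 in the frame of box_in between -0.051 and 0.051 m and z of plate1 in the frame of box_in between 0 and 0.006 m and x of plate2 in the frame of box_in between -0.131 and 0.131 m and y of plate2 in the frame of box_in between -0.051 and 0.051 m and z of plate2 in the frame of box_in between 0 and 0.006 m and linear speed of each of plate0, plate1, plate2, pin below 0.02 m/s and horizontal distance between pin and stand_hole below 0.009 m and angle between pin's own z axis and vertical below 0.15 rad and z of pin in the frame of stand_hole below -0.05 m and value of joint drawer below 0.006 m and value of joint latch below 0.003 m); the robot touches nothing.
It fails at once if the reagent is moved by more than 30 mm (distance of reagent from where it was at the start of the episode above 0.03 m).
It fails at once if the beaker is moved by more than 30 mm (distance of beaker from where it was at the start of the episode above 0.03 m).
It fails at once if the stopwatch is moved by more than 30 mm (distance of stopwatch from where it was at the start of the episode above 0.03 m).
Of plate0, plate1, plate2 only 2 to 3 are there at a start; the rules pass over those that are not, and their reading is None.
At some moment in a run one of box may be knocked a few centimetres aside while the robot is not near it.
Once in a run the grip may slacken for a moment while it holds something.
It also fails if it takes over 210 s, if anything falls off the work surface, if the arm or the gripper's body presses on something with over 40 N, if the wrist force passes 120 N, or if a joint passes its speed limit or range.

### The arm

A 7-joint arm with a two-finger parallel gripper is mounted at the origin on the work surface. World frame = base frame: x ahead of the robot, y to its left, z up, the work surface at z = 0. Lengths are in m, angles in rad, forces in N, time in s.
With the tool pointing down it reaches from about 0.4 to 0.85 m from the base axis. Payload 10.4 kg.
Tool frame: the origin (TCP) lies between the finger pads; the fingertips stand 19 mm ahead of it and the grasp point (between the pads) is the TCP; z points along the fingers, x is the direction in which the jaws open and shut, and the axes are right-handed (so a half turn about z gives the same grasp; the last joint's range is limited). The gripper opens to 87 mm and grips with 3 to 60 N. Pads are 19 mm wide; open, the fingers measure 117 mm over their backs; the gripper's body (75 mm by 190 mm) begins 51 mm behind the grasp point.
Start: joints at [1.174, 0.332, -0.065, 1.46, 0.022, 1.35, -0.088], TCP at [0.228, -0.582, 0.242] pointing down, gripper open.
Joint ranges: [-2.6, 2.6], [-0.5, 2.12], [-1.47, 1.34], [0.16, 2.42], [-1.27, 4.41], [0.06, 2.06], [-2.6, 2.6]. Speed limits (rad/s): [2.22, 2.22, 2.79, 2.79, 3.14, 3.14, 3.14].

### API

Orientations are given as a unit quaternion [x, y, z, w].
In Python, from bench import * gives the robot as it stands.
- The arm moves only by the tool step_arm, never from a script. Its argument "commands" is a list of rows, each a list of 6 numbers: the shift along the tool's x, y, z in m, then the turn, a rotation vector about the tool's x, y, z in rad. In form: [[tx, ty, tz, rx, ry, rz], ...]. A call has 1 to 12 rows; each row shifts and turns the commanded pose from where the row before left it, along the tool's axes as they then stand; what a row does not reach is not made up. A row lasts 1/10 s, in which the tool goes at most 50 mm and 8.59 degrees, less where a joint would pass 70% of its speed; a pose out of reach is approached as far as the arm can. A call with a gripper value outside its range is refused whole. "gripper" is the opening, from 0 (shut) to 1 (fully open), set as the call begins (left out, the last holds). The fingers move at their own pace and stop on an object; "grip_force" is the grip in N (left out, the last holds). Time passes only in rows, so rows that do not move let the fingers close. It gives the time, the measured TCP pose, the force and the opening at its end, in the units of the state.
- read_state(): the state, without advancing time (a new reading comes with each control period).
- camera(name): name is "scene" or "side" or "wrist"; returns the picture (480x640x3 uint8, red, green, blue); there is no depth.
- get_calibration(name): a dict with "fx", "fy", "cx", "cy" (pixels), "R" (3x3) and "t" (3): a world point X has camera coordinates R X + t. Camera axes: x right, y down, z forward; pixel columns grow to the right and rows downward; lengths in m; the calibration is good to about 2 mm. A picture is of the moment at which its call begins: read the wrist's pose just before it. get_calibration takes no time and is no camera call; for the wrist camera it gives the pose at the moment of the call.
- close_job(): hands the job in, once; it reports no verdict.
The state is a dict: "time": time; "joint_positions": joint angles; "joint_vel": joint speeds; "joint_torque": joint torques, N m; "ee_pos": TCP position; "eef_rot": TCP orientation; "ft_force": force on the tool from outside, world axes, zero at the start; "torque": the same for the moment, N m; "width": finger opening in m.
Only numpy, scipy, OpenCV 4.12 (cv2) and the standard library are available. Lean on these libraries where they do the work, as an engineer would, in place of code of your own. Each camera call takes 0.05 s, during which the arm holds its last target. There are 200 camera calls.

## Working session

There is one attempt and no reset: what is moved stays moved. The work goes in short steps, Python scripts to look and compute and a tool call to move; the robot and the scene stay as the last step left them, time stands still between calls to the robot, and variables do not carry over. Pictures are saved under pics/ and viewed, on a budget of 14 in all, crops included, one or two more only if the job needs it, and the job is handed in when it is done.

Besides the shell and the picture viewer there is one more tool, called by a JSON object that holds its "op" and its "data", one argument or row to a line. step_arm: Moves the arm, as the interface text tells. Its arguments: {"type":"object","properties":{"commands":{"type":"array","items":{"type":"array","items":{"type":"number"}}},"gripper":{"type":"number"},"grip_force":{"type":"number"}},"required":["commands"]}

```bash
mkdir -p pics; ls; python3 - <<'E'
from bench import *
import cv2,numpy as np
a=camera("scene");b=camera("side")
cv2.imwrite("pics/scene0.png",a[:,:,::-1]);cv2.imwrite("pics/side0.png",b[:,:,::-1])
for n in("scene","side","wrist"):
    c=get_calibration(n);print(n,c["fx"],c["cx"],c["cy"],np.round(c["R"],3).tolist(),np.round(c["t"],3).tolist(), np.round(-np.array(c["R"]).T@c["t"],3))
s=read_state();print(s)
E
```

```text
pics
scene 538.216969141146 315.6451198573092 234.5223724178726 [[-0.242, 0.97, 0.019], [0.648, 0.176, -0.741], [-0.722, -0.167, -0.672]] [0.125, -0.338, 1.941] [1.651 0.262 1.051]
side 614.2104675386516 315.04209865754393 248.46936591603196 [[-0.876, -0.482, 0.013], [-0.272, 0.472, -0.838], [0.398, -0.738, -0.545]] [0.526, 0.224, 1.248] [0.025 1.068 0.862]
wrist 341.56251638928177 315.60075888967947 233.0267691204885 [[0.364, -0.931, -0.001], [-0.889, -0.348, 0.297], [-0.277, -0.107, -0.955]] [-0.625, -0.035, 0.391] [ 0.305 -0.552  0.383]
{'time': 0.1, 'joint_positions': array([ 1.17439975,  0.33278294, -0.06471256,  1.46085145,  0.0215859 ,
        1.34988832, -0.0885044 ]), 'joint_vel': array([ 0.00059387, -0.00168941,  0.00030493, -0.00059088, -0.00207856,
       -0.00132222, -0.00104429]), 'joint_torque': array([ 2.14963184e-03, -6.24545574e+01,  2.51982640e-02, -3.90713739e+01,
       -6.13750541e-02,  3.66359402e-02, -2.72486051e-05]), 'ee_pos': array([ 0.22811383, -0.58154346,  0.24085239]), 'eef_rot': array([ 8.26188173e-01, -5.63393930e-01, -5.20737170e-04, -3.32148866e-04]), 'ft_force': array([-0.01538719,  0.69596649, -0.26912914]), 'torque': array([-0.03505474,  0.01861305,  0.01308999]), 'width': 0.08681064897726457}
```

View pics/scene0.png

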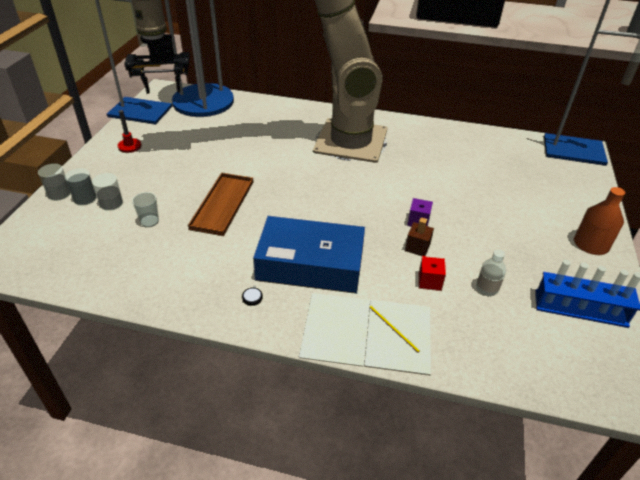

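View pics/side0.png

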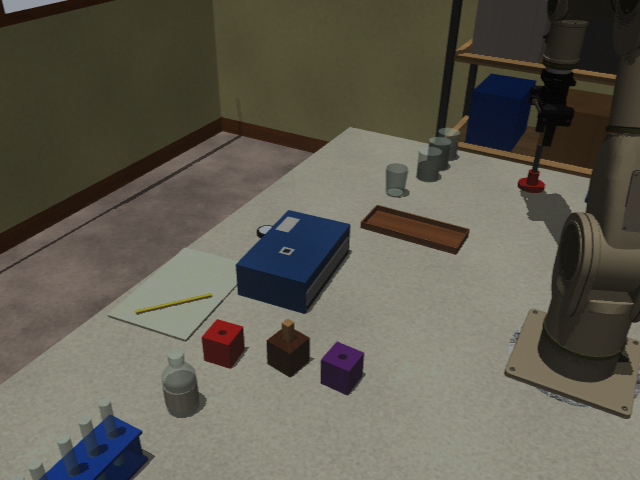

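The scene shows the oven (hole label at about 326,245), the dark stand with the pin (420,237) between the purple and red look-alikes, and the box (222,204). The side view shows the hole at (287,251) and the pin handle at (288,330).

```bash
cat > h.py <<'E'
from bench import *
import cv2,numpy as np
from scipy.spatial.transform import Rotation as Rot
def ray(c,px,z):
    px=np.atleast_2d(np.asarray(px,float))
    d=np.c_[(px[:,0]-c["cx"])/c["fx"],(px[:,1]-c["cy"])/c["fy"],np.ones(len(px))]@np.array(c["R"])
    o=-np.array(c["R"]).T@np.array(c["t"])
    return o+d*((z-o[2])/d[:,2])[:,None]
def tri(ca,pa,cb,pb):
    o=[];A=np.zeros((3,3));b=np.zeros(3)
    for c,p in((ca,pa),(cb,pb)):
        R=np.array(c["R"]);d=R.T@[(p[0]-c["cx"])/c["fx"],(p[1]-c["cy"])/c["fy"],1];d/=np.linalg.norm(d)
        M=np.eye(3)-np.outer(d,d);A+=M;b+=M@(-R.T@np.array(c["t"]))
    return np.linalg.solve(A,b)
def proj(c,X):
    p=np.array(c["R"])@X+np.array(c["t"]);return c["fx"]*p[0]/p[2]+c["cx"],c["fy"]*p[1]/p[2]+c["cy"]
def biggest(m,near):
    n,l,s,ce=cv2.connectedComponentsWithStats(m.astype(np.uint8))
    ok=[i for i in range(1,n) if s[i,4]>15]
    i=min(ok,key=lambda i:np.hypot(*(ce[i]-near)));return (l==i),ce[i],s[i]
E
python3 - <<'E'
from h import *
C={n:get_calibration(n) for n in("scene","side")}
near={"scene":dict(oven=(312,255),hole=(326,245),box=(222,204),pin=(422,224)),"side":dict(oven=(295,260),hole=(287,251),box=(415,228),pin=(288,330))}
hp={}
for n in C:
    im=cv2.imread(f"pics/{n}0.png");hsv=cv2.cvtColor(im,cv2.COLOR_BGR2HSV);H,S,V=cv2.split(hsv)
    x,y=map(int,near[n]["hole"])
    m,ce,s=biggest((H>100)&(H<125)&(S>120),near[n]["oven"])
    cn=max(cv2.findContours(m.astype(np.uint8),0,2)[0],key=cv2.contourArea)
    ap=cv2.approxPolyDP(cv2.convexHull(cn),4,True)[:,0]
    print(n,"oven",[(p.tolist(),ray(C[n],p,.085)[0,:2].round(3).tolist()) for p in ap])
    w=(S<90)&(V>110);m,ce,s=biggest(w,near[n]["hole"]);print("hole label",ce,s,ray(C[n],ce,.085))
    print(ray(C[n],[(s[0]+s[2]/2-.5,s[1]+s[3]/2-.5)],.085)); hp[n]=ce
    bx,by=near[n]["box"];print("box hsv",hsv[by,bx])
    m,ce,s=biggest((H<14)&(S>130)&(V>40),near[n]["box"])
    cn=max(cv2.findContours(m.astype(np.uint8),0,2)[0],key=cv2.contourArea)
    q=ray(C[n],cn[:,0],.015);r=cv2.minAreaRect((q[:,:2]*1000).astype(np.float32));print("box",s,r)
    px,py=near[n]["pin"];print("pin hsv",hsv[py-6:py+8:3,px].tolist())
    m,ce,s=biggest((H>8)&(H<20)&(S>60)&(V>115),near[n]["pin"]);print("handle",ce,s); hp[n+"p"]=ce
print("hole tri",tri(C["scene"],hp["scene"],C["side"],hp["side"]),"handle",tri(C["scene"],hp["scenep"],C["side"],hp["sidep"]))
E
```

```text
scene oven [([267, 218], [0.582, -0.124]), ([363, 227], [0.55, 0.139]), ([355, 291], [0.784, 0.162]), ([256, 279], [0.808, -0.079]), ([254, 256], [0.733, -0.11])]
hole label [325.22619048 244.27380952] [320 240  12   9  84] [[0.64324079 0.05549675 0.085     ]]
[[0.64203234 0.05594976 0.085     ]]
box hsv [ 13 199 151]
box [ 189  174   63   61 1909] ((468.81854248046875, -308.0427551269531), (281.1619873046875, 112.83538055419922), 0.5988560318946838)
pin hsv [[16, 160, 177], [17, 164, 194], [17, 171, 76], [15, 164, 81], [16, 172, 77]]
handle [422.78787879 219.93939394] [419 218   8   5  33]
side oven [([348, 224], [0.575, -0.121]), ([303, 312], [0.5, 0.233]), ([247, 291], [0.637, 0.231]), ([236, 264], [0.714, 0.16]), ([288, 211], [0.737, -0.103])]
hole label [286.3255814  250.39534884] [280 247  14   8  43] [[0.64539    0.05718873 0.085     ]]
[[0.64481442 0.05736568 0.085     ]]
box hsv [ 12 159  90]
box [ 362  210  107   38 1589] ((464.7803955078125, -301.17333984375), (272.7679138183594, 107.08002471923828), 4.735182762145996)
pin hsv [[16, 143, 136], [16, 120, 53], [16, 123, 56], [16, 123, 56], [16, 125, 55]]
handle [287.29411765 322.11764706] [282 319  12   7  51]
hole tri [0.64494684 0.05648529 0.08562085] handle [0.49983316 0.29384733 0.10352919]
```

{"op": "step_arm", "data": {
  "commands": [
    [0,0,-0.0075,0,0,-0.1496],
    [0,0,-0.0075,0,0,-0.1496],
    [0,0,-0.0075,0,0,-0.1496],
    [0,0,-0.0075,0,0,-0.1496],
    [0,0,-0.0075,0,0,-0.1496],
    [0,0,-0.0075,0,0,-0.1496],
    [0,0,-0.0075,0,0,-0.1496],
    [0,0,-0.0075,0,0,-0.1496]
  ]
}}

```text
time: 0.9
ee_pos: [0.2282, -0.5817, 0.3014]
eef_rot: [1.0, 0.003, -0.0, -0.0]
ft_force: [-0.1, 0.5, -0.5]
width: 0.0869
```

{"op": "step_arm", "data": {
  "commands": [
    [0.037,-0.03,0,0,0,0],
    [0.037,-0.03,0,0,0,0],
    [0.037,-0.03,0,0,0,0],
    [0.037,-0.03,0,0,0,0],
    [0.037,-0.03,0,0,0,0],
    [0.037,-0.03,0,0,0,0],
    [0,0,0,0,0,0]
  ]
}}

```text
time: 1.6
ee_pos: [0.4559, -0.3952, 0.3012]
eef_rot: [1.0, 0.005, 0.001, -0.002]
ft_force: [0.8, 0.6, -1.7]
width: 0.087
```

{"op": "step_arm", "data": {
  "commands": [
    [0.01,-0.048,0,0,0,0],
    [0.01,-0.048,0,0,0,0],
    [0.01,-0.048,0,0,0,0],
    [0.01,-0.048,0,0,0,0],
    [0.01,-0.048,0,0,0,0],
    [0.01,-0.048,0,0,0,0],
    [0.01,-0.048,0,0,0,0],
    [0.01,-0.048,0,0,0,0],
    [0,-0.048,0,0,0,0]
  ]
}}

```text
time: 2.5
ee_pos: [0.5306, 0.0317, 0.3012]
eef_rot: [1.0, -0.0, -0.0, -0.0]
ft_force: [0.4, -0.3, -0.8]
width: 0.0872
```

{"op": "step_arm", "data": {
  "commands": [
    [-0.008,-0.048,0.01,0,0,0],
    [-0.008,-0.048,0.01,0,0,0],
    [-0.008,-0.048,0.01,0,0,0],
    [-0.008,-0.048,0.01,0,0,0],
    [-0.005,-0.03,0.01,0,0,0],
    [0,0,0,0,0,0],
    [0,0,0,0,0,0]
  ]
}}

```text
time: 3.2
ee_pos: [0.4931, 0.2522, 0.251]
eef_rot: [1.0, 0.001, -0.001, 0.0]
ft_force: [0.3, -1.0, -0.2]
width: 0.087
```

```bash
python3 - <<'E'
from h import *
s=read_state();c=get_calibration("wrist");im=camera("wrist")[:,:,::-1].copy()
cv2.imwrite("pics/w1.png",im)
import json;json.dump({k:np.array(v).tolist() for k,v in c.items()},open("w1.json","w"))
print(s["ee_pos"],Rot.from_quat(s["eef_rot"]).as_matrix().round(3).tolist(),s["joint_positions"].round(2))
for X in([.5,.294,.104],[.5,.294,.062],[.5,.294,0]):print(proj(c,np.array(X)))
E
```

```text
[0.49306364 0.2522334  0.25099802] [[1.0, 0.001, -0.001], [0.001, -1.0, -0.0], [-0.001, 0.0, -1.0]] [ 0.16  0.27 -0.84  1.6   0.2   1.36 -0.7 ]
(np.float64(323.20269896356444), np.float64(176.38163384339586))
(np.float64(322.31372409744097), np.float64(170.29299579571097))
(np.float64(321.33781567235985), np.float64(163.60894499243435))
```

View pics/w1.png

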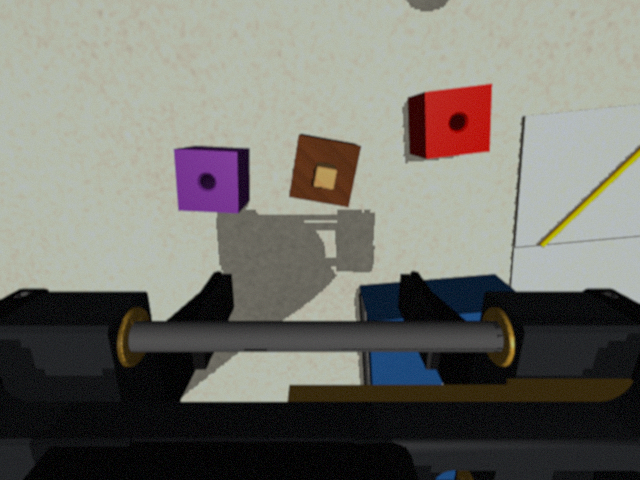

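The wrist view shows the handle top at (325,178) on the dark stand, purple block at left, red at right. I'll measure the handle's yaw.

```bash
python3 - <<'E'
from h import *
import json;c=json.load(open("w1.json"));im=cv2.imread("pics/w1.png")
H,S,V=cv2.split(cv2.cvtColor(im,cv2.COLOR_BGR2HSV));print(V[178,325],H[178,325],S[178,325],V[145,325],H[145,325],S[145,325])
m,ce,s=biggest((V>150)&(S>80)&(H>8)&(H<25),(325,178))
def rect(m,z):
    cn=max(cv2.findContours(m.astype(np.uint8),0,2)[0],key=cv2.contourArea)
    q=ray(c,cn[:,0],z);return cv2.minAreaRect((q[:,:2]*1000).astype(np.float32)),q.min(0),q.max(0)
print(s,rect(m,.104))
m,ce,s=biggest((S>110)&(H<25)&(V>60),(325,165));print(s,rect(m,.062))
E
```

```text
184 20 133 88 11 194
[315 167  22  22 368] (((501.6200256347656, 292.9888916015625), (16.175233840942383, 16.222440719604492), 79.61942291259766), array([0.49308263, 0.28414573, 0.104     ]), array([0.5107244 , 0.30181496, 0.104     ]))
[ 290  135   70   71 3700] (((501.4854431152344, 293.3515930175781), (58.7592887878418, 58.11545181274414), 80.01492309570312), array([0.4684314 , 0.25996199, 0.062     ]), array([0.53447718, 0.3265884 , 0.062     ]))
```

{"op": "step_arm", "data": {
  "commands": [
    [0.0085,-0.0413,0,0,0,0],
    [0,0,0.02,0,0,0.09],
    [0,0,0.02,0,0,0.09],
    [0,0,0.03,0,0,0],
    [0,0,0.03,0,0,0],
    [0,0,0.03,0,0,0],
    [0,0,0.02,0,0,0],
    [0,0,0.015,0,0,0],
    [0,0,0,0,0,0],
    [0,0,0,0,0,0]
  ]
}}

```text
time: 4.25
ee_pos: [0.5026, 0.293, 0.0873]
eef_rot: [0.996, -0.09, 0.0, -0.0]
ft_force: [0.3, 0.2, -0.2]
width: 0.0873
```

{"op": "step_arm", "data": {
  "commands": [
    [0,0,0,0,0,0],
    [0,0,0,0,0,0],
    [0,0,0,0,0,0],
    [0,0,0,0,0,0],
    [0,0,0,0,0,0],
    [0,0,0,0,0,0],
    [0,0,0,0,0,0],
    [0,0,0,0,0,0]
  ],
  "gripper": 0,
  "grip_force": 40
}}

```text
time: 5.05
ee_pos: [0.5019, 0.2934, 0.0865]
eef_rot: [0.996, -0.09, -0.0, 0.0]
ft_force: [-0.2, 0.5, -0.3]
width: 0.0309
```

{"op": "step_arm", "data": {
  "commands": [
    [0,0,0,0,0,0],
    [0,0,0,0,0,0],
    [0,0,0,0,0,0],
    [0,0,0,0,0,0],
    [0,0,0,0,0,0]
  ]
}}

```text
time: 5.55
ee_pos: [0.5019, 0.2934, 0.0865]
eef_rot: [0.996, -0.09, 0.0, 0.0]
ft_force: [0.9, -0.2, -0.4]
width: 0.0176
```

{"op": "step_arm", "data": {
  "commands": [
    [0,0,-0.03,0,0,0],
    [0,0,-0.03,0,0,0],
    [0,0,-0.04,0,0,0],
    [0,0,-0.04,0,0,0],
    [0,0,0,0,0,0]
  ]
}}

```text
time: 6.05
ee_pos: [0.5036, 0.2952, 0.2322]
eef_rot: [0.996, -0.09, 0.003, -0.002]
ft_force: [0.4, 0.3, -0.1]
width: 0.0178
```

{"op": "step_arm", "data": {
  "commands": [
    [0.0271,0.0364,0,0,0,0],
    [0.0271,0.0364,0,0,0,0],
    [0.0271,0.0364,0,0,0,0],
    [0.0271,0.0364,0,0,0,0],
    [0.0271,0.0364,0,0,0,0],
    [0.0271,0.0364,0,0,0,0],
    [0.0271,0.0364,0,0,0,0],
    [0,0,0,0,0,0],
    [0,0,0,0,0,0]
  ]
}}

```text
time: 6.95
ee_pos: [0.6429, 0.0076, 0.2255]
eef_rot: [0.996, -0.091, -0.001, -0.0]
ft_force: [0.1, 1.0, -0.3]
width: 0.0178
```

```bash
python3 - <<'E'
from h import *
s=read_state();c=get_calibration("wrist");im=camera("wrist")[:,:,::-1].copy()
cv2.imwrite("pics/w2.png",im)
import json;json.dump({k:np.array(v).tolist() for k,v in c.items()},open("w2.json","w"))
p=proj(c,np.array([.644,.0565,.085]));print(s["ee_pos"],p)
H,S,V=cv2.split(cv2.cvtColor(im,cv2.COLOR_BGR2HSV))
for nm,mm in(("white",(S<70)&(V>110)),("dark",(V<35))):
    m,ce,st=biggest(mm,p);print(nm,ce,st,ray(c,ce,.085))
E
```

```text
[0.64286333 0.00756404 0.22547046] (np.float64(305.4702338137829), np.float64(169.67531329982052))
white [309.43849658 169.40318907] [289 149  42  42 878] [[0.64723912 0.05612463 0.085     ]]
dark [226.1559322  307.31694915] [ 139  272  160   67 4720] [[ 0.54726765 -0.05449144  0.085     ]]
```

View pics/w2.png

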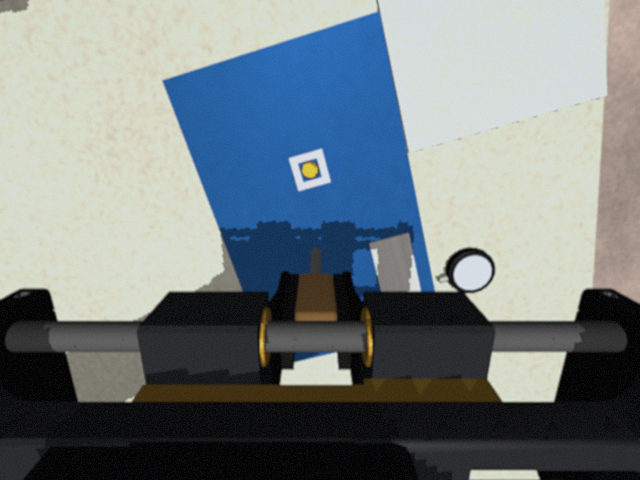

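The picture shows the hole (label centre 309,169, yellow pad visible inside) and the shaft tip of the pin near (316,250). Now I compare the tip with its expected projection.

```bash
python3 - <<'E'
from h import *
import json;c=json.load(open("w2.json"));im=cv2.imread("pics/w2.png")
t=np.array([.6429,.0076,.2255])
for d in(.079,.06,.024):print(d,proj(c,t-[0,0,d]))
H,S,V=cv2.split(cv2.cvtColor(im,cv2.COLOR_BGR2HSV))
for r in range(244,276,4):print(r,V[r,306:328].tolist(),S[r,306:328:3].tolist())
print("handle cols",[ (r,S[r,290:345:3].tolist()) for r in(285,295)])
m,ce,st=biggest((H>100)&(H<125)&(S>120),(280,100))
cn=max(cv2.findContours(m.astype(np.uint8),0,2)[0],key=cv2.contourArea)
for p in((163,80),(220,225),(378,13),(434,290)):print(p,ray(c,p,.085))
E
```

```text
0.079 (np.float64(314.8071867729142), np.float64(251.09666810254677))
0.06 (np.float64(314.7043943231076), np.float64(261.47496360534524))
0.024 (np.float64(314.45374097542776), np.float64(286.7818272503508))
244 [84, 89, 89, 89, 88, 87, 90, 91, 91, 88, 92, 87, 92, 87, 87, 91, 92, 92, 93, 88, 90, 85] [203, 212, 210, 203, 186, 193, 184, 210]
248 [88, 90, 91, 89, 89, 85, 81, 77, 69, 69, 69, 67, 75, 87, 87, 91, 92, 92, 91, 92, 90, 88] [191, 195, 151, 85, 136, 213, 202, 209]
252 [88, 86, 91, 87, 80, 63, 54, 60, 55, 53, 60, 55, 51, 56, 67, 86, 91, 87, 91, 91, 93, 88] [191, 173, 9, 5, 15, 163, 199, 200]
256 [88, 90, 92, 87, 75, 66, 59, 56, 54, 58, 57, 59, 53, 57, 61, 82, 87, 93, 90, 88, 90, 94] [212, 191, 17, 18, 19, 143, 195, 174]
260 [92, 93, 88, 88, 73, 61, 57, 57, 53, 59, 54, 52, 54, 53, 61, 73, 88, 87, 89, 86, 90, 90] [191, 180, 9, 22, 9, 136, 181, 198]
264 [88, 89, 92, 88, 71, 57, 60, 52, 55, 58, 52, 60, 53, 53, 55, 73, 85, 92, 88, 90, 87, 91] [206, 165, 9, 13, 19, 112, 191, 193]
268 [91, 91, 89, 84, 69, 55, 56, 56, 57, 54, 58, 49, 51, 59, 54, 66, 86, 90, 88, 91, 90, 93] [168, 173, 0, 5, 10, 124, 194, 186]
272 [84, 88, 88, 82, 65, 58, 58, 53, 53, 56, 55, 55, 53, 53, 50, 66, 76, 86, 84, 86, 85, 86] [185, 137, 9, 9, 14, 77, 194, 169]
handle cols [(285, [80, 128, 255, 156, 117, 136, 146, 139, 146, 174, 147, 142, 121, 131, 125, 68, 165, 227, 68]), (295, [255, 23, 147, 136, 140, 140, 134, 147, 146, 131, 117, 129, 131, 139, 114, 133, 57, 85, 98])]
(163, 80) [[0.55027634 0.1425864  0.085     ]]
(220, 225) [[0.56265341 0.02360949 0.085     ]]
(378, 13) [[0.71686541 0.15689935 0.085     ]]
(434, 290) [[ 0.73870676 -0.07176057  0.085     ]]
```

{"op": "step_arm", "data": {
  "commands": [
    [-0.0025,-0.024,0,0,0,0],
    [-0.0026,-0.0243,0,0,0,0],
    [0,0,0.025,0,0,0],
    [0,0,0.022,0,0,0],
    [0,0,0,0,0,0],
    [0,0,0,0,0,0],
    [0,0,0,0,0,0]
  ]
}}

```text
time: 7.7
ee_pos: [0.647, 0.0579, 0.1811]
eef_rot: [0.996, -0.09, 0.001, -0.0]
ft_force: [0.6, 0.6, -0.3]
width: 0.0177
```

{"op": "step_arm", "data": {
  "commands": [
    [0,0.0017,0,0,0,0],
    [0,0,0,0,0,0],
    [0,0,0.008,0,0,0],
    [0,0,0.008,0,0,0],
    [0,0,0.008,0,0,0],
    [0,0,0.005,0,0,0],
    [0,0,0,0,0,0]
  ]
}}

```text
time: 8.4
ee_pos: [0.6457, 0.0553, 0.1493]
eef_rot: [0.996, -0.09, -0.001, 0.0]
ft_force: [-0.2, -0.2, -0.5]
width: 0.0178
```

{"op": "step_arm", "data": {
  "commands": [
    [0,0,0.006,0,0,0],
    [0,0,0.006,0,0,0],
    [0,0,0.004,0,0,0],
    [0,0,0.003,0,0,0],
    [0,0,0,0,0,0],
    [0,0,0,0,0,0]
  ]
}}

```text
time: 9.0
ee_pos: [0.6464, 0.0556, 0.132]
eef_rot: [0.996, -0.09, 0.0, -0.0]
ft_force: [0.0, -0.1, 5.5]
width: 0.0176
```

{"op": "step_arm", "data": {
  "commands": [
    [0,0,0.002,0,0,0],
    [0,0,0,0,0,0],
    [0,0,0,0,0,0],
    [0,0,0,0,0,0],
    [0,0,0,0,0,0],
    [0,0,0,0,0,0]
  ]
}}

```text
time: 9.6
ee_pos: [0.6464, 0.0556, 0.1301]
eef_rot: [0.996, -0.09, 0.0, 0.0]
ft_force: [-0.9, 0.1, 6.3]
width: 0.0179
```

```bash
python3 - <<'E'
from h import *
a=camera("scene")[:,:,::-1];b=camera("side")[:,:,::-1]
cv2.imwrite("pics/s3.png",np.hstack([cv2.resize(a[120:340,150:470],(400,275)),cv2.resize(b[170:400,190:510],(400,275))]))
print(read_state()["ee_pos"],read_state()["ft_force"])
E
```

```text
[0.64642024 0.05557106 0.13006231] [-0.80348341  0.21771056  5.81677438]
```

View pics/s3.png

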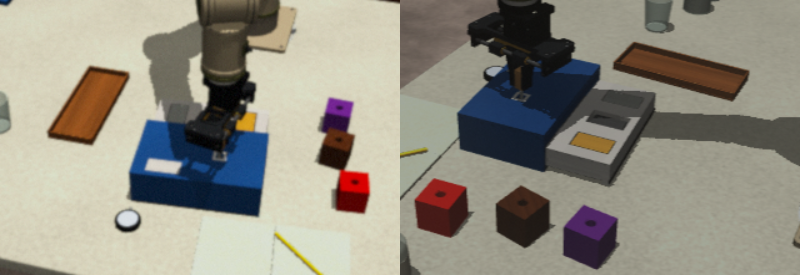

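The side view shows the drawer out, with brass in the left nest. Now the pin goes back to its stand.

{"op": "step_arm", "data": {
  "commands": [
    [0,0,-0.02,0,0,0],
    [0,0,-0.03,0,0,0],
    [0,0,-0.03,0,0,0],
    [0,0,-0.025,0,0,0],
    [0,0,0,0,0,0],
    [-0.0308,-0.0347,0,0,0,0],
    [-0.0308,-0.0347,0,0,0,0],
    [-0.0308,-0.0347,0,0,0,0],
    [-0.0308,-0.0347,0,0,0,0],
    [-0.0308,-0.0347,0,0,0,0],
    [-0.0308,-0.0347,0,0,0,0],
    [0,0,0,0,0,0]
  ]
}}

```text
time: 10.9
ee_pos: [0.4965, 0.2999, 0.2342]
eef_rot: [0.996, -0.085, -0.001, -0.001]
ft_force: [-0.3, 0.3, -0.1]
width: 0.018
```

{"op": "step_arm", "data": {
  "commands": [
    [0,0,0.03,0,0,0],
    [0,0,0.03,0,0,0],
    [0,0,0.0225,0,0,0],
    [0,0,0,0,0,0],
    [0,0,0,0,0,0],
    [0,0,0,0,0,0]
  ]
}}

```text
time: 11.5
ee_pos: [0.5022, 0.2938, 0.1533]
eef_rot: [0.996, -0.09, 0.001, -0.0]
ft_force: [0.4, -1.6, 0.2]
width: 0.0174
```

{"op": "step_arm", "data": {
  "commands": [
    [0,0,0.013,0,0,0],
    [0,0,0.013,0,0,0],
    [0,0,0.013,0,0,0],
    [0,0,0.013,0,0,0],
    [0,0,0.01,0,0,0],
    [0,0,0.003,0,0,0],
    [0,0,0,0,0,0],
    [0,0,0,0,0,0]
  ]
}}

```text
time: 12.3
ee_pos: [0.5017, 0.2935, 0.0868]
eef_rot: [0.996, -0.09, 0.0, -0.0]
ft_force: [0.3, 0.2, -0.1]
width: 0.0175
```

{"op": "step_arm", "data": {
  "commands": [
    [0,0,0,0,0,0],
    [0,0,0,0,0,0],
    [0,0,0,0,0,0],
    [0,0,0,0,0,0],
    [0,0,0,0,0,0],
    [0,0,0,0,0,0]
  ],
  "gripper": 0.6
}}

```text
time: 12.9
ee_pos: [0.5017, 0.2934, 0.087]
eef_rot: [0.996, -0.09, 0.0, 0.0]
ft_force: [-0.1, 0.0, 0.3]
width: 0.0507
```

{"op": "step_arm", "data": {
  "commands": [
    [0,0,-0.02,0,0,0],
    [0,0,-0.03,0,0,0],
    [0,0,-0.03,0,0,0],
    [0,0,-0.022,0,0,0.1437],
    [0,0,-0.022,0,0,0.1437],
    [0,0,-0.022,0,0,0.1437],
    [0,0,-0.022,0,0,0.1437],
    [0,0,-0.022,0,0,0.1437],
    [0,0,-0.022,0,0,0.1437],
    [0,0,0,0,0,0.1437],
    [0,0,0,0,0,0.1437],
    [0,0,0,0,0,0.1437]
  ]
}}

```text
time: 14.1
ee_pos: [0.5017, 0.2935, 0.2992]
eef_rot: [0.739, -0.674, 0.0, -0.0]
ft_force: [-0.6, -0.5, -0.3]
width: 0.0522
```

{"op": "step_arm", "data": {
  "commands": [
    [0.0411,0.0101,0,0,0,0],
    [0.0411,0.0101,0,0,0,0],
    [0.0411,0.0101,0,0,0,0],
    [0.0411,0.0101,0,0,0,0],
    [0.0411,0.0101,0,0,0,0],
    [0.0411,0.0101,0,0,0,0],
    [0.0411,0.0101,0,0,0,0],
    [0,0,0,0,0,0],
    [0,0,0,0,0,0]
  ]
}}

```text
time: 15.0
ee_pos: [0.4592, -0.0003, 0.2992]
eef_rot: [0.74, -0.673, 0.0, -0.0]
ft_force: [0.3, 0.4, 0.0]
width: 0.0524
```

```bash
python3 - <<'E'
from h import *
s=read_state();c=get_calibration("wrist");im=camera("wrist")[:,:,::-1].copy()
cv2.imwrite("pics/w4.png",im)
import json;json.dump({k:np.array(v).tolist() for k,v in c.items()},open("w4.json","w"))
print(s["ee_pos"],Rot.from_quat(s["eef_rot"]).as_matrix().round(3).tolist(),s["joint_positions"].round(2))
for X in([.4999,-.079,.052],[.4921,.0006,.052],[.4843,.0802,.052]):print(proj(c,np.array(X)))
E
```

```text
[ 4.59192326e-01 -3.01288449e-04  2.99167731e-01] [[0.095, -0.995, 0.0], [-0.995, -0.095, -0.0], [0.0, -0.0, -1.0]] [ 0.31 -0.04 -0.4   1.76 -0.02  1.42 -1.55]
(np.float64(387.987765159955), np.float64(172.77547848112752))
(np.float64(317.3339222000846), np.float64(172.9952962826723))
(np.float64(246.7003745130677), np.float64(173.21505094168901))
```

View pics/w4.png

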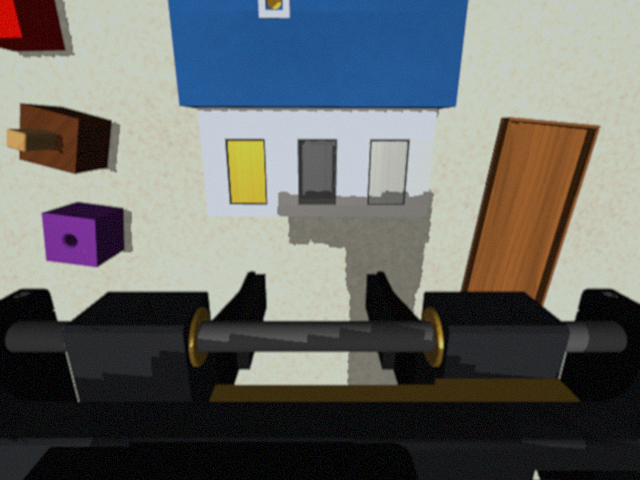

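Brass lies in nest2 (246,172) and steel in nest0 (388,172). The middle nest (317,172) is dark, so empty. The pin is in the stand.

```bash
python3 - <<'E'
from h import *
import json;c=json.load(open("w4.json"));im=cv2.imread("pics/w4.png")
H,S,V=cv2.split(cv2.cvtColor(im,cv2.COLOR_BGR2HSV));print(im[172,388],im[172,317],im[172,246],im[120,317])
t=np.array([.4592,-.0003])
def rect(m,z,n):
    cn=max(cv2.findContours(m.astype(np.uint8),0,2)[0],key=cv2.contourArea)
    q=ray(c,cn[:,0],z);r=cv2.minAreaRect((q[:,:2]*1000).astype(np.float32));print(n,r)
m,_,_=biggest((S>120)&(H>20)&(H<35),(246,172));rect(m,.052,"brass")
m,_,_=biggest((V<130)&(S<80),(317,165));rect(m,.052,"mid")
m,ce,st=biggest((V>120)&(V<195)&(S<60),(388,165));rect(m,.052,"steel");print(st)
m,_,_=biggest((H<18)&(S>130),(530,210));m[280:]=0;rect(m,.015,"boxpart")
# oven front top edge, drawer front-left corner
for p in((181,106),(458,106)):print("oven edge",ray(c,p,.085))
for p in((209,216),):print("drawer corner",ray(c,p,.052))
E
```

```text
[177 181 181] [103 100 104] [ 63 191 201] [216 204 198]
brass ((485.84619140625, 80.41204833984375), (69.50521850585938, 40.424964904785156), 5.418461799621582)
mid ((516.7890014648438, -55.475669860839844), (18.569194793701172, 1.121331810951233), 8.12535285949707)
steel ((428.68585205078125, -9.324859619140625), (250.33929443359375, 812.4356689453125), 5.413335800170898)
[   0  116  640  205 7700]
boxpart ((469.0064697265625, -270.8930969238281), (209.9410858154297, 117.47996520996094), 0.5584575533866882)
oven edge [[0.54852988 0.140379   0.085     ]]
oven edge [[ 0.57417113 -0.12977562  0.085     ]]
drawer corner [[0.43010076 0.12257875 0.052     ]]
```

{"op": "step_arm", "data": {
  "commands": [
    [-0.0195,-0.0017,0.03,0,0,0],
    [-0.0195,-0.0017,0.03,0,0,0],
    [-0.0195,-0.0018,0.03,0,0,0],
    [-0.0193,-0.0018,0.03,0,0,0],
    [0,0,0.01,0.14,0,0],
    [0,0,0.01,0.14,0,0],
    [0,0,0.01,0.14,0,0],
    [0,0,0,0,0,0],
    [0,0,0,0,0,0],
    [0,0,0,0,0,0]
  ],
  "gripper": 0
}}

```text
time: 16.05
ee_pos: [0.4645, 0.08, 0.1515]
eef_rot: [0.725, -0.657, 0.14, -0.155]
ft_force: [0.4, 0.1, -0.1]
width: 0.0003
```

```bash
cat >> h.py <<'E'
OX=np.array([.9955,.0946,0]);OY=np.array([-.0946,.9955,0]);UZ=np.array([0,0,1.])
NEST={2:np.array([.4858,.0804,0]),0:np.array([.5009,-.0789,0])}
def rel(n,tgt=None):
    """TCP in nest axes (mm), tilt; tgt (mm, nest axes) -> shift in tool axes"""
    s=read_state();R=Rot.from_quat(s["eef_rot"]).as_matrix();d=s["ee_pos"]-NEST[n]
    print("nest mm",np.round([1e3*d@OX,1e3*d@OY,1e3*d[2]],1),"toolz",np.round([R[:,2]@OX,R[:,2]@OY,R[2,2]],3),"toolx",np.round([R[:,0]@OX,R[:,0]@OY,R[2,0]],3),"F",s["ft_force"].round(1),"w",round(s["width"],4),"t",s["time"])
    if tgt is not None:
        w=NEST[n]+(tgt[0]*OX+tgt[1]*OY+tgt[2]*UZ)/1e3-s["ee_pos"];print("tool shift mm",(1e3*R.T@w).round(1))
E
python3 -c "
from h import *
rel(2,(-27.1,0,78));print(read_state()['joint_positions'].round(2))"
```

```text
nest mm [-21.2   1.6 151.5] toolz [ 0.408  0.002 -0.913] toolx [ 0.004 -1.    -0.001] F [ 0.4  0.1 -0.1] w 0.0003 t 16.05
tool shift mm [ 1.7 35.4 64.7]
[ 0.23 -0.2  -0.51  2.27 -0.03  0.63 -1.74]
```

{"op": "step_arm", "data": {
  "commands": [
    [0.0005,0.0118,0.0216,0,0,0],
    [0.0006,0.0118,0.0216,0,0,0],
    [0.0006,0.0118,0.0215,0,0,0],
    [0,0,0,0,0,0],
    [0,0,0,0,0,0],
    [0,0,0,0,0,0]
  ]
}}

```text
time: 16.65
ee_pos: [0.4586, 0.0769, 0.0777]
eef_rot: [0.724, -0.657, 0.14, -0.155]
ft_force: [-0.5, -0.2, -0.1]
width: 0.0006
```

```bash
python3 -c "
from h import *
rel(2,(-27.1,0,65.4));print(read_state()['joint_positions'].round(2))"
```

```text
nest mm [-27.4  -0.9  77.7] toolz [ 0.409  0.001 -0.912] toolx [ 0.002 -1.    -0.   ] F [-0.5 -0.2 -0.1] w 0.0006 t 16.65
tool shift mm [-0.9  4.7 11.3]
[ 0.26 -0.07 -0.57  2.36  0.12  0.43 -1.89]
```

{"op": "step_arm", "data": {
  "commands": [
    [-0.0009,0.0012,0.0029,0,0,0],
    [0,0.0012,0.0029,0,0,0],
    [0,0.0012,0.0029,0,0,0],
    [0,0.0012,0.0028,0,0,0],
    [0,0,0,0,0,0],
    [0,0,0,0,0,0]
  ]
}}

```text
time: 17.25
ee_pos: [0.4601, 0.0779, 0.0661]
eef_rot: [0.724, -0.657, 0.142, -0.157]
ft_force: [-2.4, -1.7, 16.6]
width: 0.0006
```

```bash
python3 -c "
from h import *
rel(2,(-27.1,0,65.4));print(read_state()['joint_positions'].round(2))"
```

```text
nest mm [-25.9  -0.1  66.1] toolz [ 0.413  0.001 -0.911] toolx [ 0.003 -1.     0.   ] F [-2.4 -1.7 16.6] w 0.0006 t 17.25
tool shift mm [-0.1  1.4  0.1]
[ 0.27 -0.04 -0.59  2.37  0.18  0.4  -1.94]
```

{"op": "step_arm", "data": {
  "commands": [
    [0,-0.0041,-0.0091,0,0,0],
    [0,-0.0082,-0.0183,0,0,0],
    [0,-0.0082,-0.0183,0,0,0],
    [0.04,0,0,0,0,0],
    [0.04,0,0,0,0,0],
    [0.04,0,0,0,0,0],
    [0.04,0,0,0,0,0],
    [0,0,0,0,0,0],
    [0,0,0,0,0,0],
    [0,0,0,0,0,0]
  ]
}}

```text
time: 18.25
ee_pos: [0.4729, -0.081, 0.1136]
eef_rot: [0.725, -0.657, 0.14, -0.154]
ft_force: [0.1, -0.3, 0.7]
width: 0.0009
```

```bash
python3 -c "
from h import *
rel(0,(-27.1,0,78));print(read_state()['joint_positions'].round(2))"
```

```text
nest mm [-28.1   0.6 113.6] toolz [ 0.408  0.001 -0.913] toolx [ 0.004 -1.     0.   ] F [ 0.1 -0.3  0.7] w 0.0009 t 18.25
tool shift mm [ 0.6 13.6 32.9]
[ 0.34 -0.1  -0.19  2.3  -0.23  0.55 -1.15]
```

Position is good; press nest0 the same way (35 mm approach, then 12 mm press).

{"op": "step_arm", "data": {
  "commands": [
    [0.0006,0.0068,0.0165,0,0,0],
    [0,0.0068,0.0164,0,0,0],
    [0,0,0,0,0,0],
    [0,0,0,0,0,0],
    [0,0.0012,0.0029,0,0,0],
    [0,0.0012,0.0029,0,0,0],
    [0,0.0012,0.0029,0,0,0],
    [0,0.0012,0.0028,0,0,0],
    [0,0,0,0,0,0],
    [0,0,0,0,0,0]
  ]
}}

```text
time: 19.25
ee_pos: [0.4756, -0.0822, 0.0669]
eef_rot: [0.724, -0.657, 0.141, -0.155]
ft_force: [-2.9, 2.4, 9.1]
width: 0.0005
```

```bash
python3 -c "
from h import *
rel(0,(-27.1,0,65.4))"
```

```text
nest mm [-25.5  -0.9  66.9] toolz [ 0.41   0.001 -0.912] toolx [ 0.003 -1.     0.001] F [-2.9  2.4  9.1] w 0.0005 t 19.25
tool shift mm [-0.9  2.   0.7]
```

{"op": "step_arm", "data": {
  "commands": [
    [0,0.001,0.002,0,0,0],
    [0,0,0,0,0,0],
    [0,0,0,0,0,0],
    [0,-0.0041,-0.0091,0,0,0],
    [0,-0.0082,-0.0183,0,0,0],
    [0,-0.0122,-0.0274,0,0,0],
    [-0.03,-0.0122,-0.0274,0,0,0],
    [-0.03,-0.0122,-0.0274,0,0,0],
    [0,0,0,0,0,0],
    [0,0,0,0,0,0]
  ],
  "gripper": 0.62
}}

```text
time: 20.25
ee_pos: [0.4685, -0.0224, 0.1842]
eef_rot: [0.725, -0.656, 0.141, -0.155]
ft_force: [-0.9, -1.1, -0.0]
width: 0.0535
```

```bash
python3 - <<'E'
from h import *
s=read_state();c=get_calibration("wrist");im=camera("wrist")[:,:,::-1].copy()
cv2.imwrite("pics/w5.png",im)
import json;json.dump({k:np.array(v).tolist() for k,v in c.items()},open("w5.json","w"))
rel(0);
for n in(0,2):
  for x,z in((32,64),(-32,47)):
    print(n,proj(c,NEST[n]+OX*x/1e3+UZ*z/1e3))
E
```

```text
nest mm [-27.5  58.7 183. ] toolz [ 0.407  0.001 -0.913] toolx [ 0.003 -1.     0.   ] F [-0.2  0.1 -0.3] w 0.0537 t 20.3
0 (np.float64(386.0664399200444), np.float64(223.98190967857326))
0 (np.float64(383.6170401269157), np.float64(300.0089611949809))
2 (np.float64(195.22963909051117), np.float64(223.3176195395694))
2 (np.float64(198.72795033357025), np.float64(299.4019292417505))
```

View pics/w5.png

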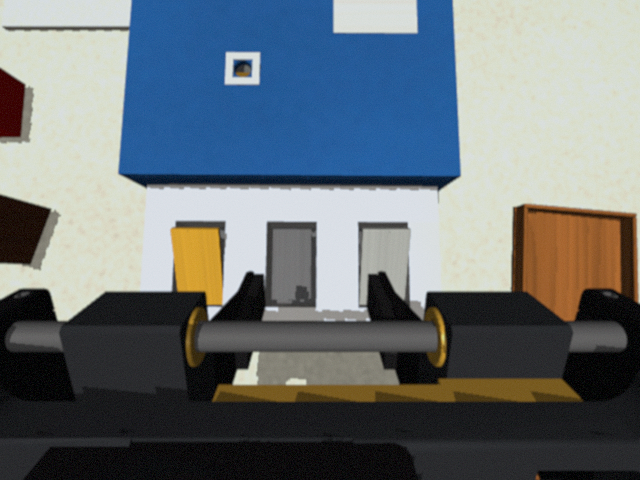

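Both plates are tipped: brass rear edge at row 227 (cols 171–221), steel at row 229 (361–409), and the middle nest is empty. Next I grip the steel plate.

{"op": "step_arm", "data": {
  "commands": [
    [0.0295,0.0026,0.025,0,0,0],
    [0.0292,0.0026,0.025,0,0,0],
    [0,0,0.025,0,0,0],
    [0,0,0,0,0,0],
    [0,0,0,0,0,0],
    [0,0,0,0,0,0]
  ]
}}

```text
time: 20.9
ee_pos: [0.4997, -0.0785, 0.1134]
eef_rot: [0.724, -0.657, 0.14, -0.154]
ft_force: [0.5, -0.6, 0.7]
width: 0.0537
```

```bash
python3 -c "
from h import *
rel(0,(14.7,0,75.9))"
```

```text
nest mm [ -1.1   0.5 113.4] toolz [ 0.408  0.001 -0.913] toolx [ 0.003 -1.     0.   ] F [ 0.5 -0.6  0.7] w 0.0537 t 20.9
tool shift mm [ 0.5  0.9 40.7]
```

{"op": "step_arm", "data": {
  "commands": [
    [0.0005,0.0009,0.012,0,0,0],
    [0,0,0.012,0,0,0],
    [0,0,0.01,0,0,0],
    [0,0,0.0065,0,0,0],
    [0,0,0,0,0,0],
    [0,0,0,0,0,0]
  ]
}}

```text
time: 21.5
ee_pos: [0.5155, -0.0775, 0.0758]
eef_rot: [0.724, -0.657, 0.14, -0.154]
ft_force: [0.2, -0.6, 0.1]
width: 0.0539
```

{"op": "step_arm", "data": {
  "commands": [
    [0,0,0,0,0,0],
    [0,0,0,0,0,0],
    [0,0,0,0,0,0],
    [0,0,0,0,0,0],
    [0,0,0,0,0,0],
    [0,0,0,0,0,0]
  ],
  "gripper": 0.2,
  "grip_force": 45
}}

```text
time: 22.1
ee_pos: [0.5156, -0.0776, 0.0756]
eef_rot: [0.724, -0.657, 0.14, -0.154]
ft_force: [-0.1, -0.1, 1.6]
width: 0.0393
```

```bash
python3 -c "
from h import *
rel(0,(14.7,0,75.9))"
```

```text
nest mm [14.7 -0.1 75.6] toolz [ 0.408  0.001 -0.913] toolx [ 0.003 -1.     0.   ] F [-0.1 -0.1  1.6] w 0.0393 t 22.1
tool shift mm [-0.1 -0.1 -0.3]
```

{"op": "step_arm", "data": {
  "commands": [
    [0,-0.0041,-0.0091,0,0,0],
    [0,-0.0082,-0.0183,0,0,0],
    [0,-0.0143,-0.032,0,0,0],
    [0,-0.0143,-0.032,0,0,0],
    [0,-0.0143,-0.032,-0.14,0,0],
    [0,0,0,-0.14,0,0],
    [0,0,0,-0.14,0,0],
    [0,0,0,0,0,0],
    [0,0,0,0,0,0]
  ]
}}

```text
time: 23.0
ee_pos: [0.516, -0.0767, 0.2065]
eef_rot: [0.741, -0.671, 0.004, -0.006]
ft_force: [-0.3, -0.4, -1.1]
width: 0.0389
```

{"op": "step_arm", "data": {
  "commands": [
    [0.02,0,0,0,0,-0.1475],
    [0.02,0,0,0,0,-0.1475],
    [0,0,0,0,0,-0.1475],
    [0,0,0,0,0,-0.1475],
    [0,0,0,0,0,-0.1475],
    [0,0,0,0,0,-0.1475],
    [0,0,0,0,0,-0.1475],
    [0,0,0,0,0,-0.1475],
    [0,0,0,0,0,-0.1475],
    [0,0,0,0,0,-0.1475],
    [0,0,0,0,0,0]
  ]
}}

```text
time: 24.1
ee_pos: [0.5218, -0.1166, 0.2076]
eef_rot: [1.0, 0.002, 0.008, -0.001]
ft_force: [0.6, 0.1, -1.6]
width: 0.0389
```

{"op": "step_arm", "data": {
  "commands": [
    [-0.009,0.0425,-0.004,0,0,0],
    [-0.009,0.0425,-0.004,0,0,0],
    [-0.009,0.0425,-0.004,0,0,0],
    [-0.009,0.0425,-0.004,0,0,0],
    [-0.009,0.0425,-0.004,0,0,0],
    [-0.009,0.0425,-0.004,0,0,0],
    [0,0,0,0,0,0],
    [0,0,0,0,0,0]
  ]
}}

```text
time: 24.9
ee_pos: [0.468, -0.3724, 0.2299]
eef_rot: [1.0, -0.002, 0.007, -0.001]
ft_force: [0.2, 1.1, -2.2]
width: 0.0385
```

```bash
python3 - <<'E'
from h import *
s=read_state();c=get_calibration("wrist");im=camera("wrist")[:,:,::-1].copy()
cv2.imwrite("pics/w6.png",im)
import json;json.dump({k:np.array(v).tolist() for k,v in c.items()},open("w6.json","w"))
print(s["ee_pos"],s["eef_rot"],s["width"])
H,S,V=cv2.split(cv2.cvtColor(im,cv2.COLOR_BGR2HSV))
m,_,st=biggest((H<20)&(S>120)&(V>40),proj(c,np.array([.467,-.305,.004])));print(st)
cn=max(cv2.findContours(m.astype(np.uint8),0,2)[0],key=cv2.contourArea)
for z in(.02,.0):
  q=ray(c,cn[:,0],z);print(z,cv2.minAreaRect((q[:,:2]*1000).astype(np.float32)))
E
```

```text
[ 0.46803224 -0.37237349  0.2299463 ] [ 9.99973270e-01 -1.89523799e-03  6.99607826e-03 -9.59950729e-04] 0.03853404269519676
[  136    46   289   122 32039]
0.02 ((440.3106689453125, -274.0093078613281), (266.6263732910156, 107.92915344238281), 0.4186124801635742)
0.0 ((438.79302978515625, -273.05377197265625), (281.76116943359375, 114.05567932128906), 0.4186110496520996)
```

View pics/w6.png

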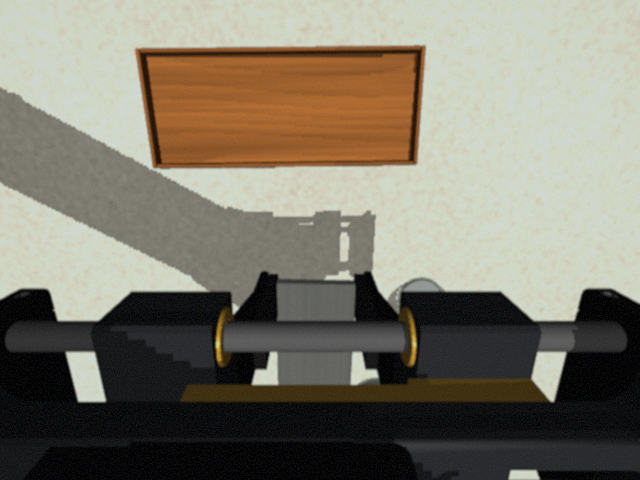

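The box is now at (0.440,-0.274), so it was knocked aside from its earlier place; its rim spans px (137,46)–(424,166). The steel plate is held between the fingers.

{"op": "step_arm", "data": {
  "commands": [
    [0.0075,-0.0411,0,0,0,0],
    [0.0075,-0.0411,0,0,0,0],
    [0.0075,-0.0412,0,0,0,0],
    [0,0,0.03,0,0,0],
    [0,0,0.04,0,0,0],
    [0,0,0.04,0,0,0],
    [0,0,0.04,0,0,0],
    [0,0,0.02,0,0,0],
    [0,0,0,0,0,0],
    [0,0,0,0,0,0]
  ]
}}

```text
time: 25.95
ee_pos: [0.4939, -0.2467, 0.0614]
eef_rot: [1.0, 0.002, 0.007, -0.001]
ft_force: [1.0, -0.1, -0.7]
width: 0.039
```

{"op": "step_arm", "data": {
  "commands": [
    [0,0,0.01,0,0,0],
    [0,0,0.01,0,0,0],
    [0,0,0.008,0,0,0],
    [0,0,0.005,0,0,0],
    [0,0,0.003,0,0,0],
    [0,0,0,0,0,0],
    [0,0,0,0,0,0]
  ]
}}

```text
time: 26.65
ee_pos: [0.494, -0.2477, 0.0245]
eef_rot: [1.0, 0.001, 0.007, -0.001]
ft_force: [-0.1, -0.8, -1.9]
width: 0.0387
```

{"op": "step_arm", "data": {
  "commands": [
    [0,0,0,0,0,0],
    [0,0,0,0,0,0],
    [0,0,0,0,0,0],
    [0,0,0,0,0,0],
    [0,0,0,0,0,0]
  ],
  "gripper": 0.62
}}

```text
time: 27.15
ee_pos: [0.4939, -0.2476, 0.0245]
eef_rot: [1.0, 0.001, 0.006, -0.001]
ft_force: [0.0, 0.5, 0.2]
width: 0.0536
```

{"op": "step_arm", "data": {
  "commands": [
    [0,0,-0.02,0,0,0],
    [0,0,-0.04,0,0,0],
    [0,0,-0.045,0,0,0],
    [0,0,-0.045,0,0,0],
    [0,0.045,-0.015,0,0,0],
    [0,0.045,0,0,0,0],
    [0,0.03,0,0,0,0],
    [0,0,0,0,0,0],
    [0,0,0,0,0,0]
  ]
}}

```text
time: 28.05
ee_pos: [0.4918, -0.3682, 0.1887]
eef_rot: [1.0, 0.001, 0.006, -0.002]
ft_force: [0.0, 0.5, 0.4]
width: 0.0539
```

```bash
python3 - <<'E'
from h import *
s=read_state();c=get_calibration("wrist");im=camera("wrist")[:,:,::-1].copy()
cv2.imwrite("pics/w7.png",im)
import json;json.dump({k:np.array(v).tolist() for k,v in c.items()},open("w7.json","w"))
print(s["ee_pos"],s["eef_rot"],s["width"],s["time"])
E
```

```text
[ 0.49183178 -0.36821434  0.1886872 ] [ 9.99979136e-01  8.22306997e-04  6.22637284e-03 -1.51142447e-03] 0.053883598417401875 28.05
```

View pics/w7.png

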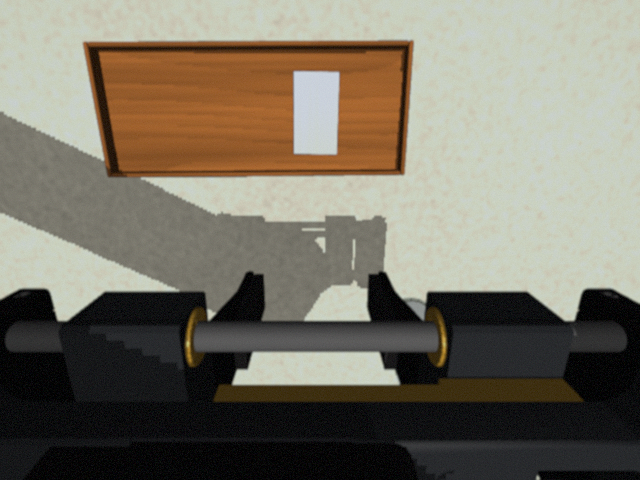

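The steel plate lies flat in the box at (316,113). Now the brass plate.

{"op": "step_arm", "data": {
  "commands": [
    [-0.0024,-0.0476,-0.0067,0,0,0],
    [-0.0024,-0.0476,-0.0067,0,0,0],
    [-0.0024,-0.0476,-0.0067,0,0,0],
    [-0.0024,-0.0476,-0.0067,0,0,0],
    [-0.0024,-0.0476,-0.0067,0,0,0],
    [-0.0024,-0.0476,-0.0067,0,0,0],
    [-0.0024,-0.0476,-0.0067,0,0,0],
    [-0.0024,-0.0476,0,0,0,0],
    [-0.0024,-0.0476,0,0,0,0],
    [0,0,0,0,0,0]
  ]
}}

```text
time: 29.1
ee_pos: [0.4672, 0.0682, 0.2373]
eef_rot: [1.0, 0.007, 0.007, -0.002]
ft_force: [0.9, 0.1, 0.4]
width: 0.0541
```

{"op": "step_arm", "data": {
  "commands": [
    [0,0,0,0,0,0.1475],
    [0,0,0,0,0,0.1475],
    [0,0,0,0,0,0.1475],
    [0,0,0,0,0,0.1475],
    [0,0,0,0,0,0.1475],
    [0,0,0,0,0,0.1475],
    [0,0,0,0,0,0.1475],
    [0,0,0,0,0,0.1475],
    [0,0,0,0,0,0.1475],
    [0,0,0,0,0,0.1475],
    [0,0,0,0,0,0],
    [0,0,0,0,0,0]
  ]
}}

```text
time: 30.3
ee_pos: [0.4683, 0.0607, 0.2368]
eef_rot: [0.743, -0.669, 0.004, -0.005]
ft_force: [0.3, -0.9, 0.3]
width: 0.054
```

{"op": "step_arm", "data": {
  "commands": [
    [0,0,0.02,0.14,0,0],
    [0,0,0.02,0.14,0,0],
    [0,0,0.02,0.14,0,0],
    [0,0,0,0,0,0],
    [0,0,0,0,0,0]
  ]
}}

```text
time: 30.8
ee_pos: [0.4774, 0.0614, 0.1788]
eef_rot: [0.725, -0.655, 0.143, -0.158]
ft_force: [-0.6, 0.8, 0.8]
width: 0.0543
```

```bash
python3 -c "
from h import *
rel(2,(-1.6,0,112.4))"
```

```text
nest mm [-10.2 -18.1 178.8] toolz [ 0.416  0.002 -0.909] toolx [ 0.006 -1.     0.   ] F [-0.6  0.8  0.8] w 0.0543 t 30.8
tool shift mm [-18.1  19.7  63.9]
```

{"op": "step_arm", "data": {
  "commands": [
    [-0.006,0.0066,0.0213,0,0,0],
    [-0.006,0.0066,0.0213,0,0,0],
    [-0.0061,0.0065,0.0213,0,0,0],
    [0,0,0,0,0,0],
    [0,0,0,0,0,0]
  ]
}}

```text
time: 31.3
ee_pos: [0.4867, 0.0808, 0.1135]
eef_rot: [0.724, -0.656, 0.143, -0.16]
ft_force: [0.4, 0.0, 0.5]
width: 0.0537
```

```bash
python3 -c "
from h import *
rel(2,(14.7,0,75.9))"
```

```text
nest mm [  0.9   0.3 113.5] toolz [ 0.419  0.004 -0.908] toolx [ 0.005 -1.    -0.002] F [0.4 0.  0.5] w 0.0537 t 31.3
tool shift mm [ 0.4  3.2 39.9]
```

{"op": "step_arm", "data": {
  "commands": [
    [0.0004,0.003,0.012,-0.01,0,0],
    [0,0,0.012,0,0,0],
    [0,0,0.01,0,0,0],
    [0,0,0.0055,0,0,0],
    [0,0,0,0,0,0],
    [0,0,0,0,0,0]
  ]
}}

```text
time: 31.9
ee_pos: [0.4991, 0.0811, 0.0754]
eef_rot: [0.724, -0.657, 0.141, -0.156]
ft_force: [-0.5, -0.0, -0.2]
width: 0.0543
```

{"op": "step_arm", "data": {
  "commands": [
    [0,0,0,0,0,0],
    [0,0,0,0,0,0],
    [0,0,0,0,0,0],
    [0,0,0,0,0,0],
    [0,0,0,0,0,0],
    [0,0,0,0,0,0]
  ],
  "gripper": 0.2,
  "grip_force": 45
}}

```text
time: 32.5
ee_pos: [0.4986, 0.0811, 0.0745]
eef_rot: [0.724, -0.657, 0.141, -0.156]
ft_force: [-1.6, -0.5, 2.3]
width: 0.0389
```

```bash
python3 -c "
from h import *
rel(2,(14.7,0,75.9))"
```

```text
nest mm [12.8 -0.5 74.5] toolz [ 0.411  0.003 -0.912] toolx [ 0.004 -1.    -0.001] F [-1.6 -0.5  2.3] w 0.0389 t 32.5
tool shift mm [-0.5 -2.3 -0.5]
```

Gripped (38.9 mm). Lift, level, rotate.

{"op": "step_arm", "data": {
  "commands": [
    [0,-0.0041,-0.0091,0,0,0],
    [0,-0.0082,-0.0183,0,0,0],
    [0,-0.0143,-0.032,0,0,0],
    [0,-0.0143,-0.032,0,0,0],
    [0,-0.0143,-0.032,-0.14,0,0],
    [0,0,0,-0.14,0,0],
    [0,0,0,-0.14,0,0],
    [0,0,0,0,0,0],
    [0,0,0,0,0,0]
  ]
}}

```text
time: 33.4
ee_pos: [0.4984, 0.0817, 0.2038]
eef_rot: [0.741, -0.671, 0.005, -0.008]
ft_force: [0.0, 0.3, -1.4]
width: 0.0392
```

{"op": "step_arm", "data": {
  "commands": [
    [0.045,0,0,0,0,0],
    [0.045,0,0,0,0,-0.1475],
    [0,0,0,0,0,-0.1475],
    [0,0,0,0,0,-0.1475],
    [0,0,0,0,0,-0.1475],
    [0,0,0,0,0,-0.1475],
    [0,0,0,0,0,-0.1475],
    [0,0,0,0,0,-0.1475],
    [0,0,0,0,0,-0.1475],
    [0,0,0,0,0,-0.1475],
    [0,0,0,0,0,-0.1475],
    [0,0,0,0,0,0]
  ]
}}

```text
time: 34.6
ee_pos: [0.5063, -0.0046, 0.2053]
eef_rot: [1.0, -0.003, 0.011, -0.001]
ft_force: [-0.3, -0.2, -1.3]
width: 0.0389
```

{"op": "step_arm", "data": {
  "commands": [
    [-0.0166,0.0421,-0.002,0,0,0],
    [-0.0166,0.0421,-0.002,0,0,0],
    [-0.0166,0.0421,-0.002,0,0,0],
    [-0.0166,0.0421,-0.002,0,0,0],
    [-0.0166,0.0421,-0.002,0,0,0],
    [-0.0166,0.0421,-0.002,0,0,0],
    [-0.0166,0.0421,-0.002,0,0,0],
    [0,0,0,0,0,0],
    [0,0,0,0,0,0]
  ]
}}

```text
time: 35.5
ee_pos: [0.3874, -0.2987, 0.216]
eef_rot: [1.0, -0.007, 0.01, -0.001]
ft_force: [0.4, 1.4, -1.4]
width: 0.0392
```

```bash
python3 - <<'E'
from h import *
s=read_state();c=get_calibration("wrist");im=camera("wrist")[:,:,::-1].copy()
cv2.imwrite("pics/w8.png",im)
print(s["ee_pos"],s["eef_rot"].round(3),s["width"])
H,S,V=cv2.split(cv2.cvtColor(im,cv2.COLOR_BGR2HSV))
m,_,st=biggest((H<20)&(S>120)&(V>40),proj(c,np.array([.44,-.274,.004])));print(st)
cn=max(cv2.findContours(m.astype(np.uint8),0,2)[0],key=cv2.contourArea)
q=ray(c,cn[:,0],.02);print(cv2.minAreaRect((q[:,:2]*1000).astype(np.float32)))
m,ce,st=biggest((S<60)&(V>120)&cv2.morphologyEx(m.astype(np.uint8),cv2.MORPH_CLOSE,np.ones((61,61))).astype(bool),proj(c,np.array([.49,-.274,.01])));print("steel",st,ray(c,ce,.01))
E
```

```text
[ 0.38737001 -0.29868791  0.21600028] [ 1.    -0.007  0.01  -0.001] 0.03918957292570609
[  224   127   280   114 25394]
((439.8817443847656, -273.2596740722656), (266.58013916015625, 107.40125274658203), 0.4774281084537506)
steel [ 393  150   44   68 2617] [[ 0.49392269 -0.27333692  0.01      ]]
```

{"op": "step_arm", "data": {
  "commands": [
    [0.002,-0.024,0,0,0,0],
    [0.0025,-0.0245,0,0,0,0],
    [0,0,0.04,0,0,0],
    [0,0,0.045,0,0,0],
    [0,0,0.04,0,0,0],
    [0,0,0.03,0,0,0],
    [0,0,0,0,0,0],
    [0,0,0,0,0,0]
  ]
}}

```text
time: 36.35
ee_pos: [0.3965, -0.2485, 0.0619]
eef_rot: [1.0, -0.004, 0.01, -0.002]
ft_force: [0.6, -0.2, -0.6]
width: 0.0389
```

{"op": "step_arm", "data": {
  "commands": [
    [0,0,0.01,0,0,0],
    [0,0,0.01,0,0,0],
    [0,0,0.008,0,0,0],
    [0,0,0.005,0,0,0],
    [0,0,0.002,0,0,0],
    [0,0,0,0,0,0],
    [0,0,0,0,0,0]
  ]
}}

```text
time: 37.05
ee_pos: [0.3967, -0.2495, 0.0263]
eef_rot: [1.0, -0.004, 0.01, -0.002]
ft_force: [1.0, -0.7, -0.7]
width: 0.0388
```

{"op": "step_arm", "data": {
  "commands": [
    [0,0,0,0,0,0],
    [0,0,0,0,0,0],
    [0,0,0,0,0,0],
    [0,0,0,0,0,0],
    [0,0,0,0,0,0]
  ],
  "gripper": 0.62
}}

```text
time: 37.55
ee_pos: [0.3966, -0.2495, 0.0262]
eef_rot: [1.0, -0.004, 0.01, -0.001]
ft_force: [-0.7, -0.3, -0.3]
width: 0.0536
```

{"op": "step_arm", "data": {
  "commands": [
    [0,0,-0.02,0,0,0],
    [0,0,-0.04,0,0,0],
    [0,0,-0.045,0,0,0],
    [0,0,-0.045,0,0,0],
    [0.005,-0.048,0,0,0,0],
    [0.005,-0.048,0,0,0,0],
    [0.005,-0.048,0,0,0,0],
    [0.005,-0.048,0,0,0,0],
    [0.005,-0.05,0,0,0,0],
    [0,0,0,0,0,0]
  ]
}}

```text
time: 38.55
ee_pos: [0.4212, -0.0022, 0.1779]
eef_rot: [1.0, -0.0, 0.01, -0.002]
ft_force: [0.4, -0.7, 0.5]
width: 0.0542
```

{"op": "step_arm", "data": {
  "commands": [
    [0,0,0,0,0,0.1468],
    [0,0,0,0,0,0.1468],
    [0,0,0,0,0,0.1468],
    [0,0,0,0,0,0.1468],
    [0,0,0,0,0,0.1468],
    [0,0,0,0,0,0.1468],
    [0,0,0,0,0,0.1468],
    [0,0,0,0,0,0.1468],
    [0,0,0,0,0,0.1468],
    [0,0,0,0,0,0.1468],
    [0,0,0,0,0,0],
    [0,0,0,0,0,0]
  ],
  "gripper": 0
}}

```text
time: 39.75
ee_pos: [0.4208, -0.0085, 0.1773]
eef_rot: [0.741, -0.672, 0.006, -0.007]
ft_force: [0.6, -0.4, -0.5]
width: 0.0005
```

```bash
cat >> h.py <<'E'
NEST[9]=np.array([.5621,.0073,0])
E
python3 - <<'E'
from h import *
a=camera("scene")[:,:,::-1];b=camera("side")[:,:,::-1]
cv2.imwrite("pics/s9.png",np.hstack([cv2.resize(a[120:340,150:470],(400,275)),cv2.resize(b[170:400,240:560],(400,275))]))
rel(9,(-145,0,47));print(read_state()["joint_positions"].round(2))
E
```

```text
nest mm [-142.2   -2.3  177.3] toolz [ 0.019  0.001 -1.   ] toolx [ 0.003 -1.    -0.001] F [-0.5 -0.5  0.5] w 0.0002 t 39.85
tool shift mm [ -2.2   5.3 130.2]
[ 0.64 -0.06 -0.69  2.03 -0.05  1.14 -1.51]
```

View pics/s9.png

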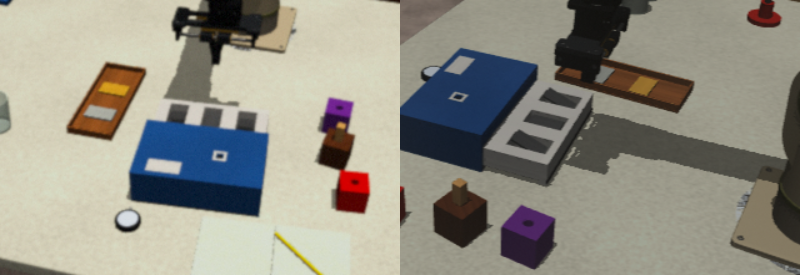

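Both plates lie flat in the box, all nests are empty, and the pin is upright in its stand. Next I push the drawer shut.

{"op": "step_arm", "data": {
  "commands": [
    [-0.0022,0.0053,0.02,0,0,0],
    [0,0,0.03,0,0,0],
    [0,0,0.03,0,0,0],
    [0,0,0.03,0,0,0],
    [0,0,0.02,0,0,0],
    [0,0,0,0,0,0],
    [0,0,0,0,0,0]
  ]
}}

```text
time: 40.55
ee_pos: [0.4179, -0.0061, 0.0477]
eef_rot: [0.74, -0.673, 0.006, -0.008]
ft_force: [0.1, 0.3, 1.0]
width: 0.0002
```

{"op": "step_arm", "data": {
  "commands": [
    [0,-0.008,0,0,0,0],
    [0,-0.01,0,0,0,0],
    [0,-0.015,0,0,0,0],
    [0,-0.015,0,0,0,0],
    [0,0,0,0,0,0]
  ]
}}

```text
time: 41.05
ee_pos: [0.4674, -0.0018, 0.0489]
eef_rot: [0.739, -0.673, 0.006, -0.008]
ft_force: [-2.5, -2.5, 1.0]
width: 0.0004
```

```bash
python3 -c "
from h import *
rel(9,(-20,0,47));print(read_state()['joint_positions'].round(2))"
```

```text
nest mm [-95.2  -0.1  48.9] toolz [ 0.02   0.001 -1.   ] toolx [-0.001 -1.    -0.001] F [-2.5 -2.5  1. ] w 0.0004 t 41.05
tool shift mm [ -0.2 -75.1   3.4]
[ 0.54  0.26 -0.69  2.05  0.21  0.88 -1.74]
```

{"op": "step_arm", "data": {
  "commands": [
    [0,-0.015,0.0006,0,0,0],
    [0,-0.015,0.0006,0,0,0],
    [0,-0.015,0.0006,0,0,0],
    [0,-0.015,0.0006,0,0,0],
    [0,-0.012,0.0006,0,0,0],
    [0,0,0,0,0,0],
    [0,0,0,0,0,0]
  ]
}}

```text
time: 41.75
ee_pos: [0.5362, 0.0046, 0.0466]
eef_rot: [0.739, -0.673, 0.005, -0.006]
ft_force: [-6.8, -1.2, 3.1]
width: -0.0001
```

```bash
python3 -c "
from h import *
rel(9,(-5.5,0,47))"
```

```text
nest mm [-26.   -0.2  46.6] toolz [ 0.016  0.001 -1.   ] toolx [-0.001 -1.    -0.001] F [-6.8 -1.2  3.1] w -0.0001 t 41.75
tool shift mm [ -0.2 -20.5  -0. ]
```

{"op": "step_arm", "data": {
  "commands": [
    [0,-0.006,0,0,0,0],
    [0,-0.005,0,0,0,0],
    [0,-0.003,0,0,0,0],
    [0,0,0,0,0,0],
    [0,0,0,0,0,0]
  ]
}}

```text
time: 42.25
ee_pos: [0.5499, 0.0059, 0.0466]
eef_rot: [0.739, -0.673, 0.005, -0.006]
ft_force: [-5.7, -0.1, 0.0]
width: 0.0002
```

{"op": "step_arm", "data": {
  "commands": [
    [0,-0.002,0,0,0,0],
    [0,-0.002,0,0,0,0],
    [0,0,0,0,0,0],
    [0,0,0,0,0,0]
  ]
}}

```text
time: 42.65
ee_pos: [0.55, 0.0059, 0.0466]
eef_rot: [0.74, -0.673, 0.003, -0.003]
ft_force: [-30.8, -3.5, 21.4]
width: 0.0005
```

```bash
python3 -c "
from h import *
rel(9,(-5.5,0,47))"
```

```text
nest mm [-12.2  -0.3  46.6] toolz [ 0.008 -0.001 -1.   ] toolx [-0.001 -1.     0.001] F [-30.8  -3.5  21.4] w 0.0005 t 42.65
tool shift mm [-0.3 -6.7 -0.4]
```

{"op": "step_arm", "data": {
  "commands": [
    [0,0.006,0,0,0,0],
    [0,0.02,0,0,0,0],
    [0,0.03,0,0,0,0],
    [0,0.03,-0.02,0,0,0],
    [0,0,-0.04,0,0,0],
    [0,0,-0.045,0,0,0],
    [0,0,-0.045,0,0,0],
    [0,0,-0.045,0,0,0],
    [0,0,0,0,0,0]
  ]
}}

```text
time: 43.55
ee_pos: [0.469, -0.0016, 0.247]
eef_rot: [0.74, -0.673, 0.011, -0.01]
ft_force: [0.5, 1.2, -0.8]
width: 0.0004
```

```bash
python3 - <<'E'
from h import *
rel(9)
a=camera("wrist")[:,:,::-1];b=camera("side")[:,:,::-1]
cv2.imwrite("pics/s10.png",np.hstack([cv2.resize(a[0:300],(400,188)),cv2.resize(b[170:320,190:510],(400,188))]))
E
```

```text
nest mm [-93.6  -0.  247. ] toolz [ 0.03  -0.002 -1.   ] toolx [-0.    -1.     0.002] F [ 0.5  1.2 -0.8] w 0.0004 t 43.55
```

View pics/s10.png

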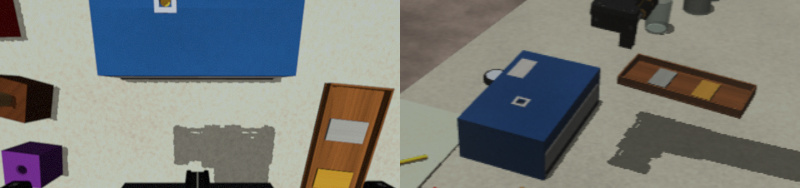

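The drawer appears shut and latched, and the plates are in the box. I wait a second and do one last check.

{"op": "step_arm", "data": {
  "commands": [
    [0,0.01,-0.01,0,0,0],
    [0,0,0,0,0,0],
    [0,0,0,0,0,0],
    [0,0,0,0,0,0],
    [0,0,0,0,0,0],
    [0,0,0,0,0,0],
    [0,0,0,0,0,0],
    [0,0,0,0,0,0]
  ]
}}

```text
time: 44.45
ee_pos: [0.4558, -0.0029, 0.2499]
eef_rot: [0.74, -0.673, 0.006, -0.007]
ft_force: [-0.7, 1.0, -0.6]
width: 0.0006
```

```bash
python3 - <<'E'
from h import *
c=get_calibration("wrist");w=camera("wrist")[:,:,::-1].copy();a=camera("scene")[:,:,::-1];b=camera("side")[:,:,::-1].copy()
cv2.imwrite("pics/s11.png",np.hstack([cv2.resize(a[120:340,150:470],(400,275)),cv2.resize(b[200:400,200:490],(400,275))]))
# drawer front z .052 expected row for drawer 0 vs 10 mm out, at Y=0.05
for d in(0,6,10):print(d,proj(c,NEST[9]-OX*d/1e3+OY*.04+UZ*.052))
x,y=map(int,proj(c,NEST[9]+OY*.04+UZ*.052));print([w[r,x].tolist() for r in range(y-12,y+16,2)],y)
cs=get_calibration("side");hs=cv2.cvtColor(b,cv2.COLOR_BGR2HSV);H,S,V=cv2.split(hs)
m,ce,s=biggest((H>8)&(H<20)&(S>60)&(V>115),(288,322));print("handle top px",ce,s)
E
```

```text
0 (np.float64(272.78662501202143), np.float64(104.18370902851345))
6 (np.float64(273.0179418055339), np.float64(110.95596164191575))
10 (np.float64(273.1708247653854), np.float64(115.43191000985661))
[[131, 76, 27], [138, 82, 34], [136, 80, 34], [135, 79, 31], [133, 78, 27], [93, 54, 21], [63, 60, 55], [77, 80, 80], [41, 39, 43], [38, 43, 41], [89, 98, 100], [105, 120, 118], [160, 177, 173], [177, 192, 186]] 104
handle top px [287.05769231 322.05769231] [281 319  13   7  52]
```

View pics/s11.png

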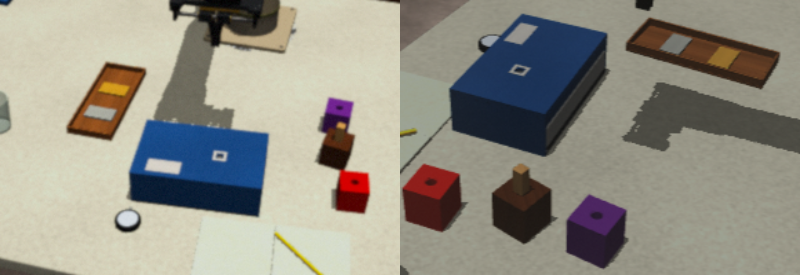

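The drawer still stands shut, the handle top is back at its starting pixels, and both plates lie flat. Handing in.

```bash
python3 -c "
from bench import *
print(close_job())"
```

```text
the job is handed in; nothing more can be done
None
```

I tripped the latch with the pin and returned the pin to its stand. The drawer held two plates, brass and steel, with the middle nest empty. I tipped them both, laid them side by side in the box (which had been knocked about 4 cm, so I measured it again), pushed the drawer shut and handed the job in after about 45 s.

- **Last pictures:** The drawer was still shut more than a second after I let go. Both plates lay flat on the box floor with a gap between them. The pin's handle top was within a pixel of where it started, and the arm was clear of everything.
- **Drawer push:** When the drawer reached its stop, the tool briefly read about 31 N sideways and 21 N upward. The sideways push was above the roughly 15 N expected. I did not find where the upward part came from.
- **Not measured directly:** I had no reading of the drawer or latch position. "Shut and latched" comes from the pictures and the drawer not springing back.

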